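# Slide the waffle plate up the flap into its compartment

### The arm

A 6-joint arm with a two-finger parallel gripper is mounted at the origin on the work surface. World frame = base frame: x ahead of the robot, y to its left, z up, the work surface at z = 0. Lengths are in m, angles in rad, forces in N, time in s.
With the tool pointing down it reaches from about 0.3 to 0.875 m from the base axis. Payload 6.4 kg.
Tool frame: the origin (TCP) lies at the very end of the fingers, on their centre line; the grasp point (between the pads) lies 19 mm behind it; x points along the fingers, y is the direction in which the jaws open and shut, and the axes are right-handed (so a half turn about x gives the same grasp; the last joint's range is limited). The gripper opens to 85 mm and grips with 20 to 120 N. Pads are 22 mm wide; open, the fingers measure 114 mm over their backs; the gripper's body (76 mm by 85 mm) begins 54 mm behind the grasp point. The pads swing forward as they close: fully open they stand 13 mm farther back than shut.
Start: joints at [-1.498, 0.181, 1.607, -0, 1.354, -0.206], TCP at [0.158, -0.553, 0.231] pointing down, gripper open.
Joint ranges: [-2.99, 2.99], [-0.89, 2.07], [0.3, 2.58], [-1.14, 4.28], [0, 2.63], [-3.12, 3.12]. Speed limits (rad/s): [2.57, 2.57, 3.01, 3.14, 3.14, 3.14].

### API

Orientations are given as a unit quaternion [w, x, y, z].
In Python, from bench import status, optics, hand_in gives the robot as it stands. The module is installed in compiled form; this text tells all that it offers.
- The arm moves only by the shell command python3 -m jog 'ROWS'. ROWS is JSON, one flat list of numbers, 5 for each row, row after row: the shift along the tool's x, y, z in mm, then the turn about the tool's x in degrees, then the opening in per cent of the stroke, from 0 (shut) to 100 (fully open). In form: [tx, ty, tz, yaw, gripper, tx, ty, tz, yaw, gripper, ...]. A call has exactly 5 rows; each row is the pose to reach, as a shift and turn from the pose commanded when the call began, along the tool's axes at that moment; what a row does not reach only later rows make up. A row lasts 1/10 s, in which the tool goes at most 50 mm and 8.59 degrees, less where a joint would pass 70% of its speed; a pose out of reach is approached as far as the arm can. A call with a gripper value outside its range is refused whole. The fingers move at their own pace and stop on an object; the grip force is fixed at half the most. Time passes only in rows, so rows that repeat a pose let the fingers close, or fill a call up. It gives the time, the measured TCP pose, the force and the opening at its end, in the units of the state.
- status.get_obs(): the state, without advancing time (a new reading comes with each control period).
- optics.camera(name): name is "side" or "top" or "wrist"; returns the picture (420x560x3 uint8, red, green, blue); there is no depth.
- optics.get_calibration(name): a dict with "vertical_fov" (degrees; the focal length in pixels is half the picture's height over the tangent of half this angle, whatever the lens; pixels are square), "cx", "cy" (the principal point, pixels), "extrinsics" (4x4, takes a point from camera to world coordinates). Camera axes: x right, y up, looking along -z (the intrinsics and any distortion apply to the point x, -y, -z); pixel columns grow to the right and rows downward; lengths in m; the calibration is good to about 2 mm. A picture is of the moment at which its call begins: read the wrist's pose just before it. get_calibration takes no time and is no camera call; for the wrist camera it gives the pose at the moment of the call.
- hand_in(): hands the job in, once; it reports no verdict.
The state is a dict: "time_s": time; "q": joint angles; "dq": joint speeds; "joint_efforts": joint torques, N m; "eef_pos": TCP position; "eef_rot": TCP orientation; "wrist_force": force on the tool from outside, world axes, zero at the start; "torque": the same for the moment, N m; "opening": opening from 0.0 (shut) to 1.0 (fully open).
Only numpy, scipy, OpenCV 4.12 (cv2) and the standard library are available. Lean on these libraries where they do the work, as an engineer would, in place of code of your own. Each camera call takes 0.05 s, during which the arm holds its last target. There are 200 camera calls.

### The job

Fold the frosted-glass flap all the way down so that it makes a ramp, then push the aluminium waffle plate, rounded end first, up the flap and over the raised lip into the compartment, until it lies flat behind the lip and bears squarely on the orange stop. Finish with a light but definite push against the stop (you should feel about 3 to 8 N more than the plate's own sliding drag), never enough to shove the stop back, then leave the plate touching the stop, the flap down and the other things where they stand.

Things in the scene. Friction and masses are not known exactly. Their poses are not given: they have to be found in the camera images.
- compartment: Fixed open-topped walnut compartment. Origin: on the table at the middle of its entrance, which faces the robot's left; +x leads inside (loading direction), z up. Floor 16 mm above the table. Side cheeks 150 mm apart inside, 60 mm high, x = 0 to 215 mm, where a closed hutch 140 mm high, 190 mm wide begins (to 338 mm). Open above between lip and hutch.
- lip (a point): Middle of the crest of the lip across the entrance: 22 mm above the table, 2 mm inside the compartment origin. Inside stands the orange stop: a bar 110 mm wide (y), 12 thick, 28 high. Its near face is 158 to 186 mm inside the compartment origin; its place is not measured: find it by feel. It rides on a friction slide, gives way above about 12 N and stays shifted; 2 mm at most allowed.
- flap (a joint): Frosted-glass flap, 146 mm wide, 95 mm from hinge to bevelled free edge. Hinge at compartment x = -6, z = 20.5 mm. Rad: 0 upright; grows as it swings out and down, away from the compartment; 1.745 fully down: a 10 degree ramp (last 20 mm: 20 degrees), free edge on the table at x = -100 mm. Starts ajar, 0.25 to 0.7; stiff (0.15 N m friction), stays where left; push from its inner side.
- plate: Loose aluminium waffle plate, 140 mm long (x), 110 wide, 18 thick plus 4 mm ridges on top, 0.4 to 0.65 kg. Origin: centre of the flat underside; rounded front (radius 9) 70 mm ahead (+x), square rear face 70 behind. Starts on the table before the flap, front roughly to the entrance. Drag 2 to 5 N. Tips forward as its middle passes the lip, its rear underside then up to 28 mm above the table.
- jug: White ceramic jug, 94 mm wide, 140 mm high, standing on the hutch. Origin: centre of its foot. Leave alone.
- ladle: Stainless ladle lying beside the plate on the far side, 310 mm long, 40 mm high. Origin: under the bowl; the handle runs 270 mm to its -x. Leave alone.
- tongs: Red silicone tongs lying beside the compartment on the robot's side, 230 mm long, 75 mm wide, 12 mm high. Origin: under the middle; x along them. Leave alone.
- jar: Amber jam jar, 72 mm wide, 100 mm high. Origin: centre of its foot. Leave alone.
- mug: Blue mug, 80 mm wide, 90 mm high. Origin: centre of its foot. Leave alone.
- bowl: White bowl, 170 mm wide, 75 mm high. Origin: centre of its foot. Leave alone.
Mind the look-alikes: they are no part of the job. Of the things like the plate, leave any that is turquoise; of the rest the smaller one is meant.

How it is judged:
On the way, in this order (a step that is already met when the one before it is completed fails the run):
1. the flap is folded fully down (value of joint flap above 1.7 rad), for 0.2 s.
2. the plate is more than half-way over the lip (x of plate in the frame of compartment above 0.02 m), for 0.1 s.
3. the plate lies flat behind the lip and presses on the stop with more than 2 N (angle between plate's own z axis and vertical below 0.05 rad and z of plate in the frame of compartment below 0.02 m and contact force between plate and stop_c0 above 2 N), for 0.15 s.
At the end, for the whole second after the job is handed in: The plate lies at rest flat (within 3 degrees) on the compartment floor behind the lip, its front within 4 mm of the stop and square to it within 3.4 degrees, the flap still fully down (above 1.70 rad) (angle between plate's own z axis and vertical below 0.05 rad and z of plate in the frame of compartment between 0.012 and 0.02 m and x of stop_c0 in the frame of plate below 0.08 m and angle between the x axis of plate and the x axis of compartment, either way round below 0.06 rad and value of joint flap above 1.7 rad and linear speed of plate below 0.01 m/s); the robot touches nothing.
It fails at once if the stop is shoved more than 2 mm from where it was (distance of stop_c0 from where it was at the start of the episode above 0.002 m).
It fails at once if the jug is moved more than 20 mm (distance of jug from where it was at the start of the episode above 0.02 m).
It fails at once if the ladle or the tongs are moved more than 30 mm (distance of any of ladle, tongs from where it was at the start of the episode above 0.03 m).
It fails at once if the jar, mug or bowl is moved more than 20 mm (distance of any of jar, mug, bowl from where it was at the start of the episode above 0.02 m).
It also fails if it takes over 70 s, if anything falls off the work surface, if the arm or the gripper's body presses on something with over 40 N, if the wrist force passes 120 N, or if a joint passes its speed limit or range.

## Working session

There is one attempt and no reset: what is moved stays moved. The work goes in short steps, Python scripts to look and compute and a shell command to move; the robot and the scene stay as the last step left them, time stands still between calls to the robot, and variables do not carry over. Pictures are saved under pics/ and viewed, on a budget of 10 in all, crops included, one or two more only if the job needs it, and the job is handed in when it is done.

```bash
mkdir -p pics
python3 - <<'E'
from bench import status, optics
import cv2, numpy as np
np.set_printoptions(precision=4,suppress=True)
o=status.get_obs();print(o)
for n in("top","side","wrist"):
    c=optics.get_calibration(n);print(n,c)
    cv2.imwrite(f"pics/{n}0.png",optics.camera(n)[:,:,::-1])
E
```

```text
{'time_s': 0.0, 'q': array([-1.4983,  0.1815,  1.608 ,  0.    ,  1.3538, -0.2063]), 'dq': array([-0.0011, -0.0006,  0.0011, -0.0001,  0.0013,  0.0023]), 'joint_efforts': array([ -0.0016, -44.4871, -35.1341,  -0.0003,   0.0093,   0.    ]), 'eef_pos': array([ 0.1582, -0.5522,  0.2304]), 'eef_rot': array([ 0.0976,  0.7003,  0.0989, -0.7002]), 'wrist_force': array([-0.527 ,  0.0176,  0.178 ]), 'torque': array([-0.0436, -0.0351,  0.0355]), 'opening': 0.9975738322837092}
top {'vertical_fov': 45.84673400994133, 'cx': 272.8693807811174, 'cy': 205.37907321267403, 'extrinsics': array([[ 0.0117,  0.981 , -0.1936,  0.2005],
       [-0.9998,  0.0088, -0.016 ,  0.0043],
       [-0.014 ,  0.1937,  0.981 ,  1.8307],
       [ 0.    ,  0.    ,  0.    ,  1.    ]])}
side {'vertical_fov': 52.16161526325989, 'cx': 277.92489037874134, 'cy': 215.57933136349266, 'extrinsics': array([[-0.694 ,  0.5236, -0.4941, -0.1953],
       [-0.7199, -0.5118,  0.4688,  0.7026],
       [-0.0074,  0.6811,  0.7322,  1.1585],
       [ 0.    ,  0.    ,  0.    ,  1.    ]])}
wrist {'vertical_fov': 65.83217558590955, 'cx': 281.6402445613795, 'cy': 214.31411511531954, 'extrinsics': array([[ 0.2752,  0.9289,  0.2479,  0.2206],
       [-0.9614,  0.2663,  0.0692, -0.5347],
       [-0.0018, -0.2573,  0.9663,  0.3728],
       [ 0.    ,  0.    ,  0.    ,  1.    ]])}
```

View pics/top0.png

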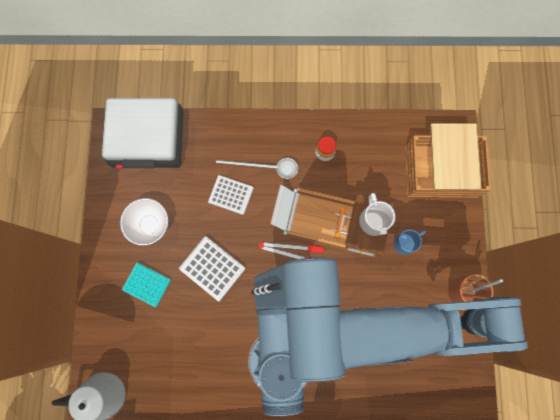

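View pics/side0.png

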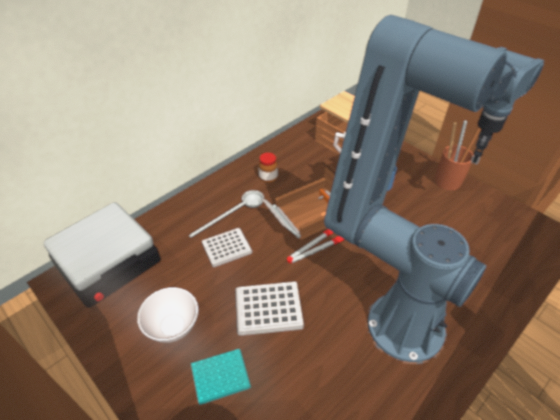

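The top view shows the plate (smaller white waffle) at about (231,194), the flap at (285,208), the compartment at (320,218), and the jug on its hutch at (378,217). The ladle is at (287,168) and the tongs at (290,247). The look-alikes are a larger white plate at (212,268) and a turquoise one at (146,284).

```bash
cat > h.py <<'E'
import numpy as np, cv2
from bench import status, optics
np.set_printoptions(precision=4,suppress=True)
def ray(c,u,v):
    f=210/np.tan(np.radians(c["vertical_fov"]/2)); E=c["extrinsics"]
    return E[:3,3],E[:3,:3]@np.array([(u-c["cx"])/f,-(v-c["cy"])/f,-1])
def onz(c,u,v,z):
    o,d=ray(c,u,v); return o+d*(z-o[2])/d[2]
def proj(c,P):
    f=210/np.tan(np.radians(c["vertical_fov"]/2)); E=c["extrinsics"]
    p=E[:3,:3].T@(np.asarray(P)-E[:3,3]); return np.array([c["cx"]-f*p[0]/p[2],c["cy"]+f*p[1]/p[2]])
E
python3 - <<'E'
from h import *
c=optics.get_calibration("top"); im=cv2.imread("pics/top0.png")
cr=cv2.resize(im[145:265,195:395],None,fx=4,fy=4,interpolation=cv2.INTER_CUBIC);cv2.imwrite("pics/topc.png",cr)
hsv=cv2.cvtColor(im,cv2.COLOR_BGR2HSV)
m=((hsv[:,:,1]<70)&(hsv[:,:,2]>120)).astype(np.uint8)*255
m=cv2.morphologyEx(m,cv2.MORPH_CLOSE,np.ones((5,5)))
for k in cv2.findContours(m,cv2.RETR_EXTERNAL,cv2.CHAIN_APPROX_SIMPLE)[0]:
    if 300<cv2.contourArea(k)<8000:
        r=cv2.minAreaRect(k);b=cv2.boxPoints(r)
        w=np.array([onz(c,*p,0.018)[:2] for p in b]);print(np.round(r[0]),w.round(3).tolist(),"sides",np.linalg.norm(np.diff(w[:3],axis=0),axis=1),"ctr",w.mean(0))
E
```

```text
[ 96. 402.] [[-0.091, 0.742], [-0.088, 0.549], [-0.196, 0.541], [-0.199, 0.732]] sides [0.1928 0.1082] ctr [-0.1436  0.6408]
[212. 268.] [[0.32, 0.381], [0.447, 0.285], [0.326, 0.128], [0.203, 0.224]] sides [0.1589 0.1982] ctr [0.3241 0.2545]
[144. 222.] [[0.488, 0.636], [0.621, 0.516], [0.498, 0.387], [0.369, 0.507]] sides [0.1791 0.1777] ctr [0.4938 0.5115]
[376. 217.] [[0.501, -0.252], [0.615, -0.334], [0.536, -0.441], [0.423, -0.359]] sides [0.1409 0.1332] ctr [ 0.5186 -0.3464]
[284. 210.] [[0.465, 0.05], [0.64, 0.009], [0.621, -0.067], [0.447, -0.025]] sides [0.1789 0.0782] ctr [ 0.5432 -0.0081]
[231. 194.] [[0.566, 0.279], [0.679, 0.247], [0.632, 0.106], [0.52, 0.139]] sides [0.117 0.149] ctr [0.5992 0.1929]
[257. 168.] [[0.744, 0.252], [0.746, -0.059], [0.664, -0.059], [0.661, 0.249]] sides [0.3115 0.0821] ctr [0.7038 0.0958]
[139. 128.] [[0.98, 0.711], [0.982, 0.413], [0.735, 0.4], [0.732, 0.691]] sides [0.2979 0.2472] ctr [0.8571 0.5536]
```

View pics/topc.png

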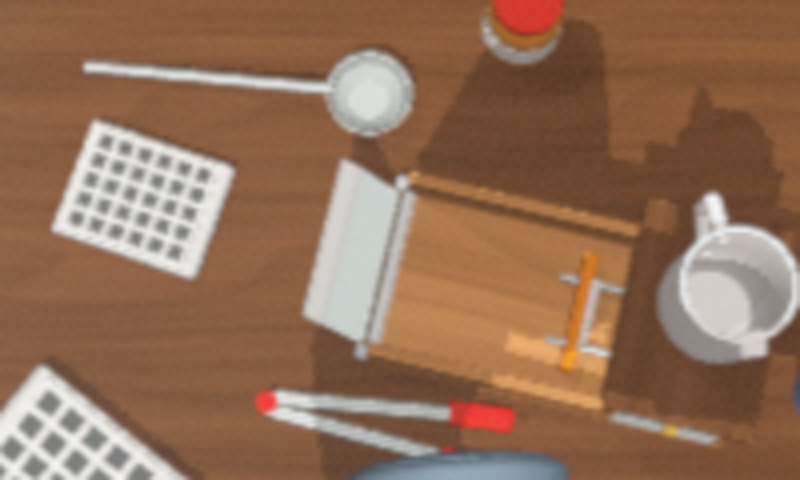

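Run:
```python
from h import *
c=optics.get_calibration("top")
P=lambda u,v,z:onz(c,195+(u+.5)/4-.5,145+(v+.5)/4-.5,z)
for n,u,v,z in [("hingeF",403,182,.0205),("hingeN",361,352,.0205),("cheekF0",410,177,.06),("cheekF1",638,232,.06),("cheekN0",373,348,.06),("cheekN1",603,406,.06),("stopF",590,254,.044),("stopN",568,368,.044),("flapF",343,160,.09),("flapN",303,315,.09),("jug",735,275,.28),("ladle",370,92,.02),("lhandle",85,68,.02),("tongL",262,400,.01),("tongR",515,418,.01)]:
    print(n,P(u,v,z)[:3])
a=P(403,182,.0205)[:2]-P(361,352,.0205)[:2];print(np.linalg.norm(a),np.degrees(np.arctan2(*a)))
for p,q in(((410,177),(638,232)),((373,348),(603,406))):
    d=(P(*q,.06)-P(*p,.06))[:2];print(np.linalg.norm(d),np.degrees(np.arctan2(d[1],d[0])))
# flap edge height by width triangulation w/ side view: plate yaw
for p,q in (((0.566,.279),(.520,.139)),((.679,.247),(.632,.106))): print(np.degrees(np.arctan2(q[1]-p[1],q[0]-p[0])))
o=status.get_obs();print(o['eef_pos'],o['time_s'])
```

```text
hingeF [ 0.6166 -0.0496  0.0205]
hingeN [ 0.4561 -0.0115  0.0205]
cheekF0 [ 0.6122 -0.0548  0.06  ]
cheekF1 [ 0.5628 -0.2617  0.06  ]
cheekN0 [ 0.4542 -0.0219  0.06  ]
cheekN1 [ 0.404  -0.2274  0.06  ]
stopF [ 0.5451 -0.2199  0.044 ]
stopN [ 0.44   -0.1985  0.044 ]
flapF [0.6204 0.0066 0.09  ]
flapN [0.4788 0.0408 0.09  ]
jug [ 0.4837 -0.3045  0.28  ]
ladle [ 0.7035 -0.0182  0.02  ]
lhandle [0.7249 0.2518 0.02  ]
tongL [0.4121 0.0792 0.01  ]
tongR [ 0.3979 -0.1532  0.01  ]
0.1649653063391567 103.34949515204256
0.21275642258366215 -103.44356565618945
0.2115384081996033 -103.7321277513109
-108.18904569965129
-108.43494882292204
[ 0.1582 -0.5524  0.2306] 0.15
```

The compartment fits its given dimensions: cheeks 0.212 m long, and the hinge and cheek axis both at -103.5°. The origin is about (0.535, -0.036). Next I'll set up the frame helper.

```bash
cat >> h.py <<'E'
from scipy.spatial.transform import Rotation as R
TH=np.radians(-103.5); D=np.array([np.cos(TH),np.sin(TH),0]); EY=np.array([-D[1],D[0],0]); O=np.array([.535,-.036,0])
def W(x,y,z): return O+D*x/1e3+EY*y/1e3+np.array([0,0,z/1e3])
def C(p): r=np.asarray(p)-O; return np.array([r@D,r@EY,p[2]])*1e3
def tool():
    o=status.get_obs(); w,x,y,z=o['eef_rot']; return o,R.from_quat([x,y,z,w]).as_matrix()
def go(x,y,z):
    o,M=tool(); print("shift mm",M.T@(W(x,y,z)-o['eef_pos'])*1e3)
def st():
    o,M=tool(); f=o['wrist_force']; print("comp",C(o['eef_pos']).round(1),"F comp",np.round([f@D,f@EY,f[2]],2),"open",round(o['opening'],3),"t",round(o['time_s'],2),"yz",np.degrees(np.arctan2(M[1,1:],M[0,1:]))-np.degrees(TH))
E
python3 -c "
from h import *
o,M=tool();print(M);st();go(15,0,400)"
```

```text
[[-0.0001  0.2752 -0.9614]
 [ 0.0014 -0.9614 -0.2752]
 [-1.     -0.0014 -0.0003]]
comp [ 590.  -245.8  230.6] F comp [-0.77  0.46  0.01] open 1.001 t 0.15 yz [ 29.4722 -60.5278]
shift mm [-168.7482 -379.9224 -496.9907]
```

```bash
python3 -m jog '[-40,0,0,0,0,-80,0,0,0,0,-120,0,0,0,0,-170,0,0,0,0,-170,0,0,0,0]'
python3 -m jog '[0,-30,-40,0,0,0,-60,-80,0,0,0,-90,-120,0,0,0,-120,-160,0,0,0,-150,-200,0,0]'
python3 -m jog '[0,-30,-40,0,0,0,-60,-80,0,0,0,-90,-120,0,0,0,-120,-160,0,0,0,-150,-200,0,0]'
python3 -m jog '[0,-30,-35,-8,0,0,-60,-70,-16,0,0,-80,-97,-24,0,0,-80,-97,-32,0,0,-80,-97,-40,0]'
python3 -m jog '[0,0,0,-8,0,0,0,0,-16,0,0,0,0,-20,0,0,0,0,-20,0,0,0,0,-20,0]'
python3 -c "
from h import *
st();go(20,0,70);print(status.get_obs()['q'])
cv2.imwrite('pics/w1.png',optics.camera('wrist')[:,:,::-1])"
```

```text
time_s: 0.65
eef_pos: [0.1585, -0.5551, 0.4097]
eef_rot: [-0.103, -0.7, -0.094, 0.701]
wrist_force: [-0.2, 0.3, 0.0]
opening: 0.146
time_s: 1.15
eef_pos: [0.3099, -0.3517, 0.4007]
eef_rot: [-0.098, -0.7, -0.098, 0.7]
wrist_force: [0.4, 0.0, -0.3]
opening: 0.003
time_s: 1.65
eef_pos: [0.461, -0.1523, 0.4009]
eef_rot: [-0.098, -0.7, -0.098, 0.7]
wrist_force: [0.8, -0.8, 0.3]
opening: 0.003
time_s: 2.15
eef_pos: [0.5317, -0.0493, 0.4001]
eef_rot: [-0.334, -0.623, -0.335, 0.623]
wrist_force: [0.3, -0.6, -0.3]
opening: 0.001
time_s: 2.65
eef_pos: [0.5314, -0.0507, 0.4008]
eef_rot: [-0.434, -0.558, -0.435, 0.558]
wrist_force: [0.6, -0.2, 0.1]
opening: -0.002
comp [ 15.1  -0.1 400.8] F comp [0.08 0.64 0.07] open -0.002 t 2.65 yz [89.3568 -0.6432]
shift mm [330.8033   0.3838   4.9186]
[-0.3176  0.0006  1.4667  0.      1.675  -0.0707]
```

View pics/w1.png

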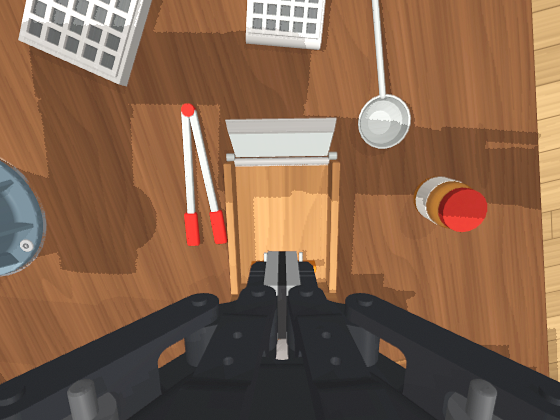

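The wrist view shows the gripper aligned with the compartment. The hinge runs (231,157)–(334,157), the cheeks are square to the picture and the flap edge is at row 119. I'll check the origin against it.

```bash
python3 -c "
from h import *
c=optics.get_calibration('wrist')
for n,u,v,z in [('hingeL',231,157,.0205),('hingeR',334,157,.0205),('cheekL0',230,165,.06),('cheekR0',337,164,.06),('plateFL',247,43,.0),('plateFR',322,47,.0),('ladlebowl',384,122,.02)]: print(n,C(onz(c,u,v,z)))
for t in np.arange(.2,.8,.05):
  z=20.5+95*np.cos(t);print(round(t,2),-6-95*np.sin(t),[C(onz(c,u,119,z/1e3))[:2].round(1) for u in(227,336)])
"
```

```text
hingeL [ -5.8411 -80.8013  20.5   ]
hingeR [-4.0272 83.2398 20.5   ]
cheekL0 [  2.5304 -76.7361  60.    ]
cheekR0 [ 2.8087 81.7461 60.    ]
plateFL [-174.9521  -50.901     0.    ]
plateFR [-168.1469   63.1532    0.    ]
ladlebowl [-56.8163 159.2461  20.    ]
0.2 -24.873586425530817 [array([-61.5, -68.9]), array([-59.9,  69.6])]
0.25 -29.503376129179678 [array([-61.5, -69.1]), array([-59.9,  69.8])]
0.3 -34.07441963282726 [array([-61.5, -69.3]), array([-60.,  70.])]
0.35 -38.575291708267876 [array([-61.6, -69.6]), array([-60. ,  70.2])]
0.4 -42.9947425193218 [array([-61.6, -69.9]), array([-60. ,  70.5])]
0.45 -47.32172574056687 [array([-61.7, -70.2]), array([-60.1,  70.8])]
0.5 -51.54542616739928 [array([-61.7, -70.5]), array([-60.1,  71.2])]
0.55 -55.655286748412614 [array([-61.8, -70.9]), array([-60.2,  71.5])]
0.6 -59.64103497252835 [array([-61.8, -71.3]), array([-60.3,  72. ])]
0.65 -63.492708544923744 [array([-61.9, -71.8]), array([-60.3,  72.4])]
0.7 -67.20068028758064 [array([-62. , -72.3]), array([-60.4,  72.9])]
0.75 -70.75568220221673 [array([-62.1, -72.8]), array([-60.5,  73.4])]
0.8 -74.14882863545465 [array([-62.2, -73.3]), array([-60.5,  73.9])]
```

Everything agrees within 2 mm, and the flap angle is about 0.61 rad. Going down inside the flap and folding it out.

```bash
python3 -m jog '[50,0,0,-0.6,0,100,0,0,-0.6,0,150,0,0,-0.6,0,200,0,0,-0.6,0,250,0,0,-0.6,0]'
python3 -m jog '[40,0,0,0,0,70,0,0,0,0,90,0,0,0,0,90,0,0,0,0,90,0,0,0,0]'
python3 -c "
from h import *
st()"
python3 -m jog '[0,0,-12,0,0,0,0,-24,0,0,0,0,-36,0,0,1,0,-48,0,0,4,0,-60,0,0]'
python3 -c "
from h import *
st()"
```

```text
time_s: 3.2
eef_pos: [0.5313, -0.0507, 0.1496]
eef_rot: [0.438, 0.556, 0.437, -0.555]
wrist_force: [0.6, -1.1, -0.1]
opening: -0.001
time_s: 3.7
eef_pos: [0.5316, -0.0508, 0.0616]
eef_rot: [-0.438, -0.555, -0.438, 0.555]
wrist_force: [-1.0, -0.7, 0.2]
opening: 0.001
comp [15.1  0.2 61.6] F comp [ 0.9  -0.79  0.18] open 0.001 t 3.7 yz [90.029  0.029]
time_s: 4.2
eef_pos: [0.5461, 0.0086, 0.0579]
eef_rot: [0.439, 0.555, 0.438, -0.555]
wrist_force: [-0.2, -2.5, 1.5]
opening: 0.001
comp [-45.9   0.4  57.9] F comp [2.45 0.37 1.46] open 0.001 t 4.2 yz [90.1125  0.1125]
```

```bash
python3 -m jog '[7,0,-9,0,0,16,0,-18,0,0,24,0,-22,0,0,31,0,-24,0,0,36,0,-23,0,0]'
python3 -c "
from h import *
st()"
python3 -m jog '[2,0,0,0,0,4,0,1,0,0,5,0,1,0,0,6,0,1,0,0,7,0,1,0,0]'
python3 -c "
from h import *
st()"
```

```text
time_s: 4.7
eef_pos: [0.5503, 0.0306, 0.0201]
eef_rot: [-0.438, -0.555, -0.439, 0.555]
wrist_force: [0.1, 1.5, 1.8]
opening: -0.0
comp [-68.3  -0.7  20.1] F comp [-1.45 -0.28  1.82] open -0.0 t 4.7 yz [90.0795  0.0795]
time_s: 5.2
eef_pos: [0.5506, 0.0287, 0.0144]
eef_rot: [-0.438, -0.555, -0.438, 0.555]
wrist_force: [-0.7, -0.4, 2.2]
opening: -0.001
comp [-66.6   0.   14.4] F comp [ 0.53 -0.59  2.19] open -0.001 t 5.2 yz [90.0623  0.0623]
```

```bash
for i in 1; do python3 -m jog '[0.5,0,0,0,0,1,0,0,0,0,1.5,0,0,0,0,2,0,0,0,0,2,0,0,0,0]'; done; python3 -m jog '[0.5,0,0,0,0,1,0,0,0,0,1.5,0,0,0,0,1.5,0,0,0,0,1.5,0,0,0,0]' ; python3 -c "
from h import *
st()"
```

```text
time_s: 5.7
eef_pos: [0.5507, 0.029, 0.0123]
eef_rot: [0.438, 0.555, 0.438, -0.555]
wrist_force: [0.1, -1.4, 1.2]
opening: 0.0
time_s: 6.2
eef_pos: [0.5507, 0.029, 0.0111]
eef_rot: [0.438, 0.555, 0.438, -0.555]
wrist_force: [-0.7, -0.9, 5.2]
opening: 0.003
comp [-66.9   0.1  11.1] F comp [ 1.07 -0.5   5.22] open 0.003 t 6.2 yz [90.0763  0.0763]
```

```bash
python3 -m jog '[0.5,0,0,0,0,1,0,0,0,0,1.5,0,0,0,0,2,0,0,0,0,2,0,0,0,0]'; python3 -c "
from h import *
st()"
```

```text
time_s: 6.7
eef_pos: [0.5509, 0.029, 0.0107]
eef_rot: [-0.438, -0.555, -0.438, 0.555]
wrist_force: [-6.0, -0.3, 19.4]
opening: 0.0
comp [-66.9   0.3  10.7] F comp [ 1.75 -5.8  19.43] open 0.0 t 6.7 yz [90.0943  0.0943]
```

The flap is firmly down: 19 N with no more travel. I'll lift and go over to behind the plate, opening to 70%.

```bash
python3 -m jog '[-40,0,0,0,0,-80,0,0,0,0,-102,0,-40,0,70,-102,0,-90,0,70,-102,5,-130,0,70]'; python3 -m jog '[0,0,-50,0,70,0,4,-100,0,70,0,7,-150,0,70,0,7,-150,0,70,0,7,-150,0,70]'
python3 -c "
from h import *
st()
cv2.imwrite('pics/w2.png',optics.camera('wrist')[:,:,::-1])"
```

```text
time_s: 7.2
eef_pos: [0.586, 0.1564, 0.1119]
eef_rot: [0.438, 0.556, 0.438, -0.554]
wrist_force: [0.3, -0.5, 0.4]
opening: 0.506
time_s: 7.7
eef_pos: [0.6263, 0.2999, 0.1094]
eef_rot: [-0.439, -0.554, -0.439, 0.555]
wrist_force: [-0.5, 0.1, -0.6]
opening: 0.696
comp [-347.9   10.3  109.4] F comp [ 0.01 -0.5  -0.58] open 0.696 t 7.7 yz [90.2207  0.2208]
```

View pics/w2.png

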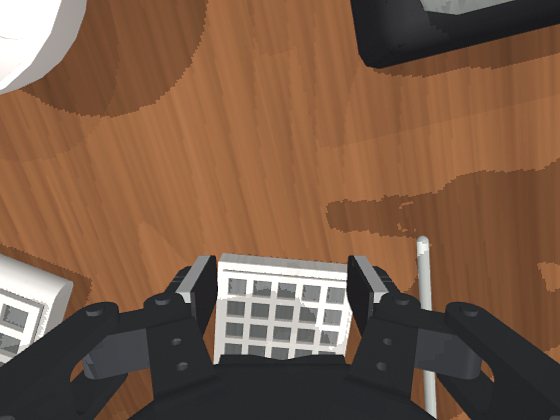

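```bash
python3 -c "
from h import *
c=optics.get_calibration('wrist')
for n,u,v,z in [('rearL',222,255,.018),('rearR',350,265,.018),('handle',422,240,.035),('handle',427,400,.035)]: print(n,C(onz(c,u,v,z)))
"
```

```text
rearL [-316.5078  -35.592    18.    ]
rearR [-308.4448   63.7375   18.    ]
handle [-335.1888  109.6575   35.    ]
handle [-197.0164  129.5028   35.    ]
```

```bash
python3 -m jog '[40,0,0,0,70,75,0,0,0,70,95,0,0,0,70,100,0,0,0,70,100,0,0,0,70]'; python3 -m jog '[2,0,0,0,70,4,0,0,0,70,6,0,0,0,70,7,0,0,0,70,7,0,0,0,70]';python3 -c "
from h import *
st()"
```

```text
time_s: 8.25
eef_pos: [0.6267, 0.2972, 0.0102]
eef_rot: [-0.437, -0.555, -0.438, 0.556]
wrist_force: [-1.1, -0.2, 1.3]
opening: 0.706
time_s: 8.75
eef_pos: [0.6272, 0.2987, 0.0039]
eef_rot: [0.438, 0.555, 0.438, -0.555]
wrist_force: [0.4, 0.8, 0.1]
opening: 0.699
comp [-347.    11.5    3.9] F comp [-0.84  0.26  0.1 ] open 0.699 t 8.75 yz [90.0848  0.0848]
```

```bash
python3 -m jog '[1,0,0,0,70,2,0,0,0,70,3,0,0,0,70,4,0,0,0,70,4,0,0,0,70]';python3 -c "
from h import *
st()"
```

```text
time_s: 9.25
eef_pos: [0.627, 0.2986, -0.0005]
eef_rot: [-0.438, -0.555, -0.438, 0.555]
wrist_force: [0.2, 0.3, 0.0]
opening: 0.701
comp [-346.8   11.4   -0.5] F comp [-0.3   0.15  0.  ] open 0.701 t 9.25 yz [90.0745  0.0745]
```

```bash
python3 -m jog '[1,0,0,0,70,2,0,0,0,70,3,0,0,0,70,4,0,0,0,70,4,0,0,0,70]';python3 -c "
from h import *
st()"
```

```text
time_s: 9.75
eef_pos: [0.6271, 0.2986, -0.0044]
eef_rot: [-0.438, -0.555, -0.438, 0.555]
wrist_force: [0.4, -0.0, -1.0]
opening: 0.697
comp [-346.8   11.4   -4.4] F comp [-0.04  0.35 -1.01] open 0.697 t 9.75 yz [90.075  0.075]
```

```bash
python3 -m jog '[1,0,0,0,70,2,0,0,0,70,3,0,0,0,70,4,0,0,0,70,4,0,0,0,70]';python3 -c "
from h import *
st()"
```

```text
time_s: 10.25
eef_pos: [0.6274, 0.2987, -0.005]
eef_rot: [-0.438, -0.555, -0.438, 0.555]
wrist_force: [-9.2, -3.5, 19.1]
opening: 0.706
comp [-347.    11.7   -5. ] F comp [ 5.55 -8.09 19.09] open 0.706 t 10.25 yz [90.0923  0.0923]
```

```bash
python3 -m jog '[-9,0,0,0,70,-9,0,8,0,70,-9,0,18,0,70,-9,0,28,0,70,-9,0,36,0,70]';python3 -c "
from h import *
st()";python3 -m jog '[0,0,10,0,70,0,0,20,0,70,0,0,30,0,70,0,0,40,0,70,0,0,46,0,70]';python3 -c "
from h import *
st()"
```

```text
time_s: 10.75
eef_pos: [0.6182, 0.2627, 0.0002]
eef_rot: [-0.438, -0.555, -0.438, 0.555]
wrist_force: [0.2, 3.1, -0.9]
opening: 0.698
comp [-309.8   11.2    0.2] F comp [-3.1  -0.51 -0.92] open 0.698 t 10.75 yz [90.0251  0.0251]
time_s: 11.25
eef_pos: [0.608, 0.2177, 0.0008]
eef_rot: [-0.438, -0.555, -0.438, 0.555]
wrist_force: [0.1, 1.4, -1.7]
opening: 0.7
comp [-263.7   11.7    0.8] F comp [-1.37 -0.19 -1.66] open 0.7 t 11.25 yz [90.0386  0.0386]
```

```bash
python3 -m jog '[0,0,10,0,70,0,0,20,0,70,0,0,30,0,70,0,0,40,0,70,0,0,46,0,70]';python3 -c "
from h import *
st()";python3 -m jog '[0,0,10,0,70,0,0,20,0,70,0,0,30,0,70,0,0,40,0,70,0,0,46,0,70]';python3 -c "
from h import *
st()
cv2.imwrite('pics/s3.png',cv2.resize(optics.camera('side')[150:300,170:370,::-1],None,fx=4,fy=4))"
```

```text
time_s: 11.75
eef_pos: [0.5973, 0.1731, 0.0009]
eef_rot: [-0.438, -0.555, -0.438, 0.555]
wrist_force: [0.0, 1.2, -0.6]
opening: 0.697
comp [-217.9   11.8    0.9] F comp [-1.19 -0.26 -0.64] open 0.697 t 11.75 yz [90.0484  0.0484]
time_s: 12.25
eef_pos: [0.5866, 0.1283, 0.0008]
eef_rot: [-0.438, -0.555, -0.438, 0.555]
wrist_force: [0.3, 2.7, -1.1]
opening: 0.703
comp [-171.8   11.8    0.8] F comp [-2.74 -0.35 -1.14] open 0.703 t 12.25 yz [90.0408  0.0408]
```

View pics/s3.png

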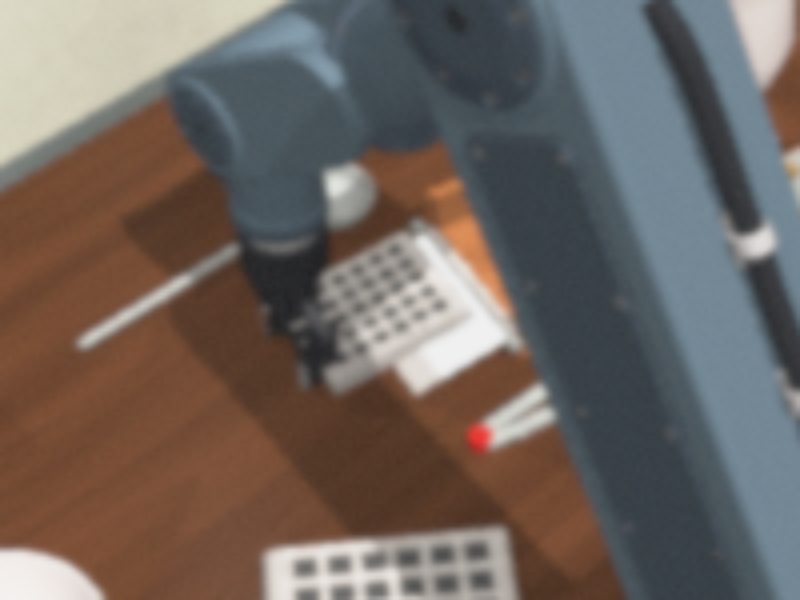

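The side view shows the plate riding up the flap, seemingly set to the far (+y) side. I'll check its lateral position from the top camera.

```bash
python3 -c "
from h import *
cv2.imwrite('pics/t4.png',cv2.resize(optics.camera('top')[150:240,230:350,::-1],None,fx=6,fy=6,interpolation=cv2.INTER_CUBIC))"
```

```text
(no output)
```

View pics/t4.png

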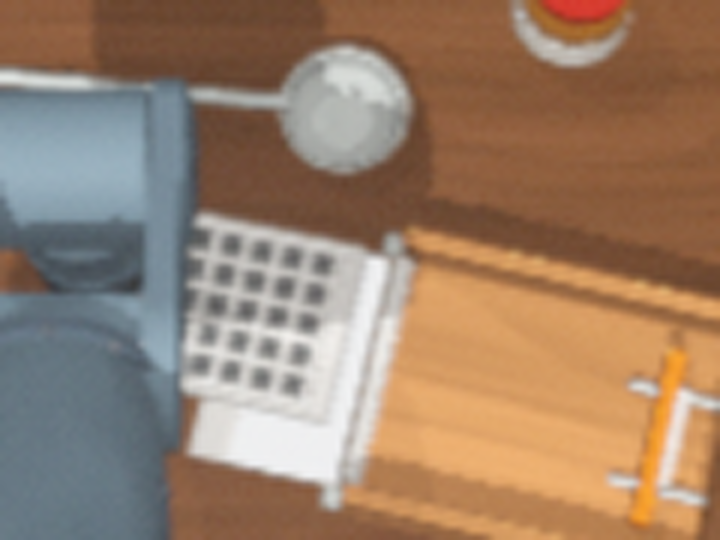

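```bash
python3 -c "
from h import *
c=optics.get_calibration('top')
P=lambda u,v,z:C(onz(c,230+(u+.5)/6-.5,150+(v+.5)/6-.5,z))
for n,u,v,z in [('frontF',366,246,.035),('frontN',328,421,.035),('sideF',205,212,.022),('hF',393,243,.0205),('hN',331,496,.0205),('cheekFin',520,272,.06),('stopF',680,347,.044),('stopN',638,523,.044)]: print(n,P(u,v,z))
"
```

```text
frontF [-22.2936  73.1486  35.    ]
frontN [-18.7056 -38.8889  35.    ]
sideF [-125.3755   72.9513   22.    ]
hF [-6.9353 82.3653 20.5   ]
hN [ -6.187  -81.2537  20.5   ]
cheekFin [73.1756 74.3503 60.    ]
stopF [178.7062  56.0462  44.    ]
stopN [177.7875 -55.536   44.    ]
```

The plate's edge is at y≈73 mm and the cheek is at 75 mm, which is too close. I'll nudge the plate about 15 mm sideways with the shut fingers from its +y side.

```bash
python3 -m jog '[0,0,-15,0,70,-40,0,-15,0,70,-80,0,-15,0,0,-80,35,20,0,0,-80,65,60,0,0]'; python3 -m jog '[0,21,19,0,0,0,21,19,0,0,30,21,19,0,0,60,21,19,0,0,69,21,19,0,0]'
python3 -c "
from h import *
st();cv2.imwrite('pics/t5.png',cv2.resize(optics.camera('top')[150:240,230:350,::-1],None,fx=6,fy=6,interpolation=cv2.INTER_CUBIC))"
```

```text
time_s: 12.85
eef_pos: [0.6387, 0.0578, 0.0835]
eef_rot: [0.441, 0.555, 0.438, -0.553]
wrist_force: [-0.6, 0.2, -0.8]
opening: 0.193
time_s: 13.35
eef_pos: [0.6491, 0.0346, 0.0081]
eef_rot: [-0.437, -0.553, -0.44, 0.556]
wrist_force: [-1.2, -0.6, -0.5]
opening: 0.001
comp [-95.3  94.4   8.1] F comp [ 0.84 -0.99 -0.46] open 0.001 t 13.35 yz [90.1402  0.1404]
```

```bash
python3 -m jog '[0,-4,0,0,0,0,-8,0,0,0,0,-12,0,0,0,0,-15,0,0,0,0,-15,0,0,0]'; python3 -c "
from h import *
st()"; python3 -m jog '[0,-3,0,0,0,0,-6,0,0,0,0,-9,0,0,0,0,-9,0,0,0,0,-9,0,0,0]';python3 -c "
from h import *
st();cv2.imwrite('pics/t6.png',cv2.resize(optics.camera('top')[150:240,230:350,::-1],None,fx=6,fy=6,interpolation=cv2.INTER_CUBIC))"
```

```text
time_s: 13.9
eef_pos: [0.6382, 0.0361, 0.0131]
eef_rot: [0.439, 0.556, 0.438, -0.554]
wrist_force: [0.7, 0.1, 0.7]
opening: -0.002
comp [-94.2  83.5  13.1] F comp [-0.31  0.64  0.72] open -0.002 t 13.9 yz [90.0781  0.0782]
time_s: 14.4
eef_pos: [0.6286, 0.0381, 0.0118]
eef_rot: [-0.438, -0.555, -0.438, 0.555]
wrist_force: [2.7, -1.1, 1.9]
opening: 0.001
comp [-93.9  73.8  11.8] F comp [0.41 2.86 1.86] open 0.001 t 14.4 yz [90.0735  0.0735]
```

View pics/t6.png

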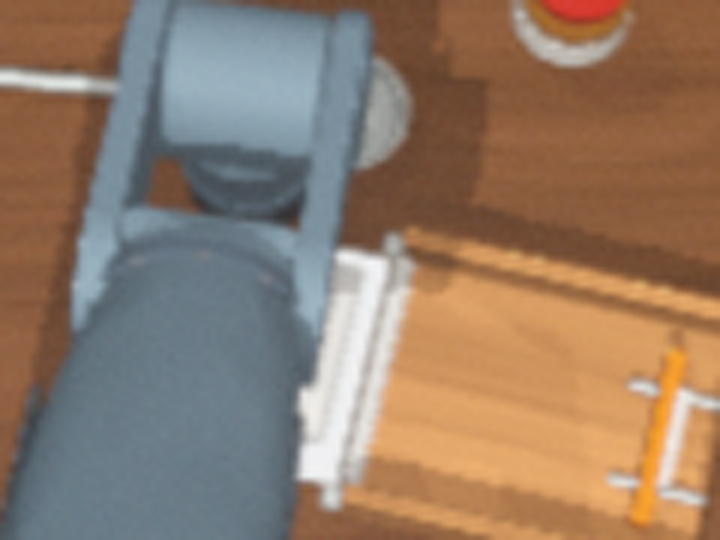

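```bash
python3 -m jog '[0,8,0,0,0,-40,8,0,0,0,-80,8,0,0,0,-80,-25,-35,0,0,-80,-55,-70,0,0]'; python3 -m jog '[0,-17,-30,0,70,0,-17,-30,0,70,40,-17,-30,0,70,80,-17,-30,0,70,91,-17,-30,0,70]'
python3 -m jog '[0,0,4,0,70,0,0,8,0,70,0,0,8,0,70,0,0,8,0,70,0,0,8,0,70]'
python3 -c "
from h import *
st();c=optics.get_calibration('top');im=optics.camera('top')[:,:,::-1];cv2.imwrite('pics/t7.png',cv2.resize(im[150:240,230:350],None,fx=6,fy=6,interpolation=cv2.INTER_CUBIC))"
```

```text
time_s: 14.95
eef_pos: [0.5919, 0.1188, 0.0929]
eef_rot: [0.438, 0.556, 0.437, -0.555]
wrist_force: [1.1, 0.7, -1.4]
opening: 0.001
time_s: 15.45
eef_pos: [0.5781, 0.1512, -0.0041]
eef_rot: [-0.436, -0.552, -0.44, 0.558]
wrist_force: [-0.7, -0.1, -0.8]
opening: 0.702
time_s: 15.95
eef_pos: [0.581, 0.1443, 0.0021]
eef_rot: [0.439, 0.556, 0.438, -0.554]
wrist_force: [-0.1, 0.2, 0.3]
opening: 0.7
comp [-186.     2.7    2.1] F comp [-0.15 -0.1   0.35] open 0.7 t 15.95 yz [90.0639  0.064 ]
```

View pics/t7.png

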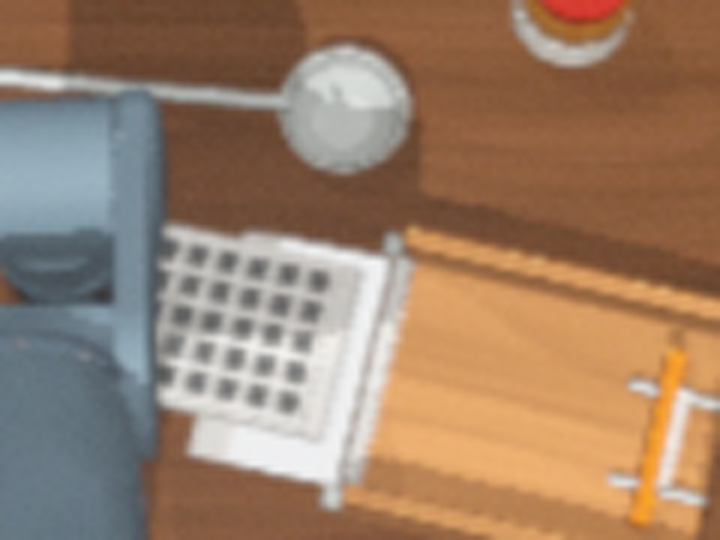

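The plate is now centred (front corners at y≈+62 and -50) and the ladle hasn't moved. Pushing up the ramp, raising the fingers with it.

```bash
python3 -m jog '[0,0,10,0,70,0,0,20,0,70,0,0,32,0,70,0,0,44,0,70,0,0,55,0,70]'; python3 -c "
from h import *
st()"; python3 -m jog '[0,0,8,0,70,0,0,16,0,70,-2,0,24,0,70,-4,0,32,0,70,-6,0,40,0,70]';python3 -c "
from h import *
st()"
```

```text
time_s: 16.5
eef_pos: [0.5675, 0.0901, 0.0012]
eef_rot: [0.438, 0.556, 0.438, -0.555]
wrist_force: [1.6, 7.7, 4.7]
opening: 0.702
comp [-130.2    2.2    1.2] F comp [-7.86 -0.28  4.73] open 0.702 t 16.5 yz [90.0305  0.0306]
time_s: 17.0
eef_pos: [0.5574, 0.0511, 0.0066]
eef_rot: [-0.438, -0.555, -0.438, 0.555]
wrist_force: [1.2, 2.8, 0.3]
opening: 0.703
comp [-89.9   1.5   6.6] F comp [-2.98  0.51  0.31] open 0.703 t 17.0 yz [90.0589  0.0589]
```

```bash
python3 -m jog '[-1,0,8,0,70,-2,0,16,0,70,-4,0,24,0,70,-5,0,32,0,70,-7,0,39,0,70]'; python3 -c "
from h import *
st()"; python3 -m jog '[-1,0,4,0,70,-2,0,8,0,70,-4,0,12,0,70,-5,0,16,0,70,-6,0,20,0,70]';python3 -c "
from h import *
st();im=optics.camera('top')[:,:,::-1];cv2.imwrite('pics/t8.png',cv2.resize(im[150:240,230:350],None,fx=6,fy=6,interpolation=cv2.INTER_CUBIC))"
```

```text
time_s: 17.5
eef_pos: [0.5494, 0.0137, 0.0144]
eef_rot: [0.438, 0.555, 0.438, -0.555]
wrist_force: [0.9, 6.5, 4.8]
opening: 0.7
comp [-51.7   2.4  14.4] F comp [-6.51 -0.61  4.75] open 0.7 t 17.5 yz [90.0618  0.0618]
time_s: 18.0
eef_pos: [0.544, -0.0057, 0.0197]
eef_rot: [-0.438, -0.555, -0.438, 0.555]
wrist_force: [0.4, 0.8, -1.3]
opening: 0.699
comp [-31.6   1.7  19.7] F comp [-0.87  0.2  -1.29] open 0.699 t 18.0 yz [90.0783  0.0783]
```

View pics/t8.png

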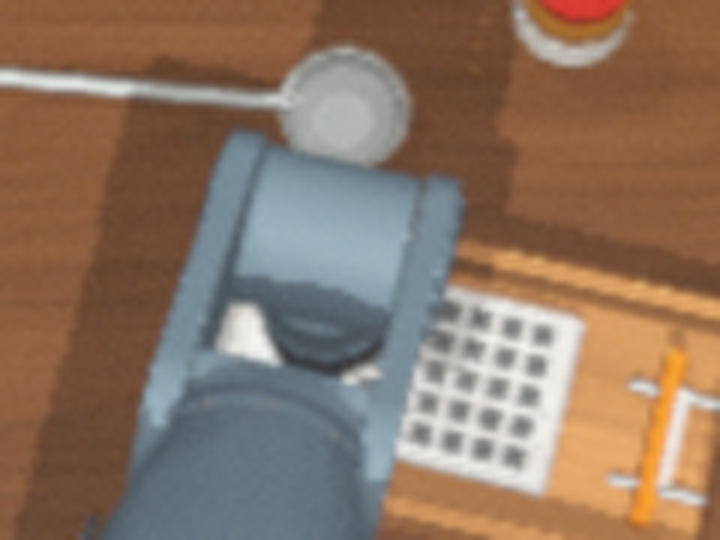

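```bash
python3 -m jog '[-1,0,6,0,70,-2,0,12,0,70,-4,0,18,0,70,-5,0,24,0,70,-5,0,30,0,70]'; python3 -c "
from h import *
st()"; python3 -m jog '[0,0,4,0,70,0,0,8,0,70,0,0,11,0,70,0,0,14,0,70,0,0,14,0,70]';python3 -c "
from h import *
st()"
```

```text
time_s: 18.55
eef_pos: [0.5374, -0.0352, 0.0251]
eef_rot: [0.438, 0.555, 0.438, -0.555]
wrist_force: [1.6, 2.4, -0.3]
opening: 0.7
comp [-1.3  2.2 25.1] F comp [-2.68  0.98 -0.35] open 0.7 t 18.55 yz [90.0648  0.0648]
time_s: 19.05
eef_pos: [0.5342, -0.0487, 0.0249]
eef_rot: [-0.438, -0.555, -0.438, 0.555]
wrist_force: [0.2, 0.5, 0.2]
opening: 0.702
comp [12.6  2.2 24.9] F comp [-0.52  0.08  0.22] open 0.702 t 19.05 yz [90.0697  0.0697]
```

```bash
python3 -m jog '[2,0,0,0,70,4,0,0,0,70,4,0,1,0,70,4,0,2,0,70,4,0,3,0,70]'; python3 -c "
from h import *
st()"; python3 -m jog '[0,0,0.5,0,70,0,0,1,0,70,0,0,1.5,0,70,0,0,2,0,70,0,0,2.5,0,70]';python3 -c "
from h import *
st()"
```

```text
time_s: 19.55
eef_pos: [0.5332, -0.051, 0.0206]
eef_rot: [-0.438, -0.555, -0.438, 0.555]
wrist_force: [0.6, 2.2, -1.2]
opening: 0.699
comp [15.   1.7 20.6] F comp [-2.26  0.05 -1.21] open 0.699 t 19.55 yz [90.08  0.08]
time_s: 20.05
eef_pos: [0.5329, -0.0536, 0.0208]
eef_rot: [0.438, 0.555, 0.438, -0.555]
wrist_force: [1.7, 2.3, -2.2]
opening: 0.7
comp [17.7  2.  20.8] F comp [-2.59  1.13 -2.17] open 0.7 t 20.05 yz [90.0737  0.0737]
```

```bash
cat > ok.py <<'E'
import sys
from h import *
st(); f=status.get_obs()['wrist_force']@D; sys.exit(f<-4)
E
python3 -m jog '[0,0,0.2,0,70,0,0,0.4,0,70,0,0,0.6,0,70,0,0,0.8,0,70,0,0,1,0,70]' >/dev/null; python3 ok.py && python3 -m jog '[0,0,0.2,0,70,0,0,0.4,0,70,0,0,0.6,0,70,0,0,0.8,0,70,0,0,1,0,70]' >/dev/null && python3 ok.py && python3 -m jog '[0,0,0.2,0,70,0,0,0.4,0,70,0,0,0.6,0,70,0,0,0.8,0,70,0,0,1,0,70]' >/dev/null && python3 ok.py && python3 -m jog '[0,0,0.2,0,70,0,0,0.4,0,70,0,0,0.6,0,70,0,0,0.8,0,70,0,0,1,0,70]' >/dev/null && python3 ok.py
```

```text
comp [18.6  2.1 20.8] F comp [-1.74 -0.12 -1.13] open 0.702 t 20.55 yz [90.0783  0.0783]False
```

```bash
sed -i 's/sys.exit(f<-4)/sys.exit(int(f<-4))/' ok.py
python3 -m jog '[0,0,0.2,0,70,0,0,0.4,0,70,0,0,0.6,0,70,0,0,0.8,0,70,0,0,1,0,70]' >/dev/null; python3 ok.py && python3 -m jog '[0,0,0.2,0,70,0,0,0.4,0,70,0,0,0.6,0,70,0,0,0.8,0,70,0,0,1,0,70]' >/dev/null && python3 ok.py && python3 -m jog '[0,0,0.2,0,70,0,0,0.4,0,70,0,0,0.6,0,70,0,0,0.8,0,70,0,0,1,0,70]' >/dev/null && python3 ok.py && python3 -m jog '[0,0,0.2,0,70,0,0,0.4,0,70,0,0,0.6,0,70,0,0,0.8,0,70,0,0,1,0,70]' >/dev/null && python3 ok.py
```

```text
comp [19.6  2.1 20.8] F comp [-1.83 -0.41 -1.39] open 0.7 t 21.05 yz [90.0731  0.0731]
comp [20.6  2.  20.8] F comp [-2.18  0.94 -0.3 ] open 0.697 t 21.55 yz [90.0735  0.0735]
comp [21.4  2.  20.8] F comp [-4.71  0.91 -0.22] open 0.699 t 22.05 yz [90.0682  0.0682]
```

```bash
python3 -m jog '[0,0,0.1,0,70,0,0,0.2,0,70,0,0,0.3,0,70,0,0,0.4,0,70,0,0,0.4,0,70]' >/dev/null; python3 ok.py
```

```text
comp [21.5  2.  20.8] F comp [-6.45 -0.    0.79] open 0.702 t 22.55 yz [90.0787  0.0787]
```

```bash
python3 -m jog '[0,0,0.1,0,70,0,0,0.2,0,70,0,0,0.3,0,70,0,0,0.3,0,70,0,0,0.3,0,70]' >/dev/null; python3 ok.py;  python3 -m jog '[0,0,0,0,70,0,0,0,0,70,0,0,0,0,70,0,0,0,0,70,0,0,0,0,70]' >/dev/null; python3 ok.py
```

```text
comp [21.5  1.9 20.8] F comp [-7.36  0.81  0.31] open 0.704 t 23.05 yz [90.0765  0.0765]
comp [21.5  1.9 20.8] F comp [-7.42  0.32 -0.17] open 0.7 t 23.55 yz [90.0776  0.0776]
```

The push is steady at about 7.4 N against a drag of about 2.1 N, so roughly 5.3 N on the stop with no further travel. Now I'll retreat and look.

```bash
python3 -m jog '[0,0,-1,0,70,0,0,-3,0,70,0,0,-5,0,70,-15,0,-5,0,70,-45,0,-5,0,70]' >/dev/null; python3 -m jog '[-40,0,-20,0,70,-80,0,-50,0,70,-110,0,-90,0,70,-130,0,-130,0,70,-130,0,-160,0,70]' >/dev/null; python3 -c "
from h import *
st();im=optics.camera('top')[:,:,::-1];a=cv2.resize(im[150:240,230:350],None,fx=5,fy=5,interpolation=cv2.INTER_CUBIC);cv2.imwrite('pics/t9.png',a)"
```

```text
comp [-145.1    4.   201.7] F comp [-0.04  0.92 -0.34] open 0.7 t 24.55 yz [90.1099  0.1109]
```

View pics/t9.png

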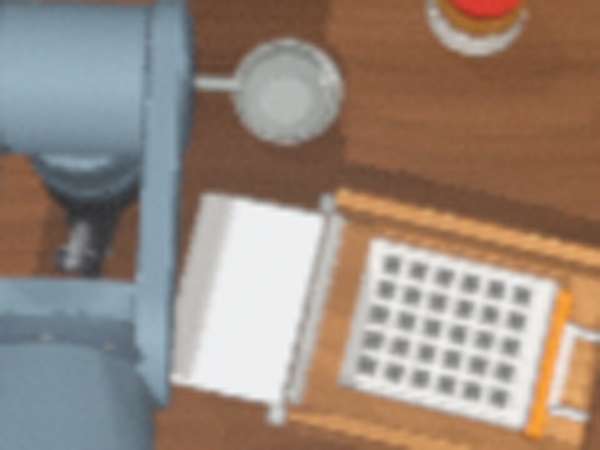

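The plate lies behind the lip, flush and square against the stop (540–560, 280–430). The flap is flat at (250,300), and the ladle and stop are where they were. Handing in.

```bash
python3 -c "
from bench import hand_in,status
hand_in();print(status.get_obs()['time_s'])"
```

```text
the job is handed in; nothing more can be done
the job is handed in; nothing more can be done
```

The job is done and handed in at about 24.6 s. The plate lies behind the lip touching the orange stop, with the flap down.

**What I did:**
- I folded the flap down from its inner side until it would go no further under 19 N.
- I pushed the plate onto the ramp with two fingers. It was sitting too far to the +y side, about 2 mm from the cheek, so I nudged it about 10 to 15 mm back towards the middle before pushing it over the lip.
- I met the stop by feel with the plate's front about 172 mm inside, matching the roughly 172 mm I had from the images.
- The final push held steady at 7.4 N. With about 2.1 N of sliding drag, that is roughly 5.3 N on the stop, and the tool moved only about 0.1 mm once in contact.

**Last checks:**
- **Plate and flap:** the final top view shows the plate square against the stop and the flap down.
- **Stop and ladle:** neither had visibly moved in the top view.
- **Jug, tongs, mug and bowl:** these were outside the last picture. I didn't check them again, but the arm stayed clear of them and no force reading suggested a touch. The jar was only partly in view and looked unmoved.
- **Gripper:** it was about 200 mm up and clear of everything when I handed in.

No check failed.

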